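# Hook the conveyor gate flap shut with the pull pole

## Robot

A 6-joint arm with a two-finger parallel gripper is mounted at the origin on the work surface. World frame = base frame: x ahead of the robot, y to its left, z up, the work surface at z = 0. Lengths are in m, angles in rad, forces in N, time in s.
With the tool pointing down it reaches from about 0.225 to 0.725 m from the base axis. Payload 3.1 kg.
Tool frame: the origin (TCP) lies at the very end of the fingers, on their centre line; the grasp point (between the pads) lies ctrl.grip_point_offset behind it (ctrl.grip_point_offset is the distance from the TCP to the grasp point, in m); z points along the fingers, y is the line along which they close (so a half turn about z gives the same grasp; the last joint's range is limited). The gripper opens to 85 mm and grips with 20 to 120 N. Pads are 22 mm wide; open, the fingers measure 114 mm over their backs; the gripper's body (76 mm by 85 mm) begins 54 mm behind the grasp point. The pads swing forward as they close: fully open they stand 13 mm farther back than shut.
Start: joints at [-1.337, 0.048, 0.099, 1.622, 0, 1.443], TCP at [0.186, -0.491, 0.231] pointing down, gripper open.
Joint ranges: [-2.91, 2.91], [-0.99, 1.94], [-1.21, 1.42], [-2.12, 2.29], [-1.49, 1.47], [-3.14, 3.14]. Speed limits (rad/s): [2.79, 2.79, 3.14, 3.14, 3.14, 3.14].

## Interface

Orientations are given as [roll, pitch, yaw] about the fixed x, y, z axes, in that order (R = Rz(yaw) Ry(pitch) Rx(roll)).
In Python, from workcell import ctrl, camera, order, nets gives the robot as it stands.
- The arm moves only by the tool play_rows, never from a script. Its argument "motion" is a list of rows, each an object of numbers: "dx", "dy", "dz": the shift along the world's x, y, z in mm; "rx", "ry", "rz": the turn, a rotation vector about the world's x, y, z in degrees; "jaw": the gripper's target within -1 to 1 (shut at 1, half-way at 0, fully open at -1). A call has 1 to 12 rows; each row shifts and turns the commanded pose from where the row before left it; what a row does not reach is not made up. A row lasts 1/12 s, in which the tool goes at most 41.7 mm and 7.16 degrees, less where a joint would pass 70% of its speed; a pose out of reach is approached as far as the arm can. A call with a gripper value outside its range is refused whole. The fingers move at their own pace and stop on an object; "force" is the grip in N (left out, the last holds). Time passes only in rows, so rows that do not move let the fingers close. It gives the time, the measured TCP pose, the force, the opening and the grip force at its end, in the units of the state.
- ctrl.read_state(): the state, without advancing time (a new reading comes with each control period).
- camera(name): name is "scene" or "top" or "wrist"; returns a dict with "image" (384x512x3 uint8, blue, green, red), "depth" (384x512 float32, m along the optical axis (not along the pixel's ray), 0 where there is no reading), "fx", "fy", "cx", "cy" (pixels), "rvec" (rotation vector, rad) and "tvec" (3), from world to camera coordinates, as OpenCV has them. Camera axes: x right, y down, z forward; pixel columns grow to the right and rows downward; lengths in m; the calibration is good to about 2 mm. A picture is of the moment at which its call begins.
- order.finish_job(): hands the job in; it is judged then, once.
Trained networks look in a picture, given as the dict that the camera call returned (one of the last four; its "shot" number tells which), for a name from the list of things; names that differ only in an ending like _2 or _b are one class to them, and where a whole thing is asked for, a point or a joint stands for the part that bears it (a point fixed in the world has none). Each returns a list of dicts, best first, with "score" (0 to 1); they miss things now and then, are a little off and sometimes report something else, mostly with a low value. They report only what shows in the picture. A call takes as long as a camera call.
- nets.search_frame(name, picture): "centre" ([x, y, z] in m, in world coordinates, good to about 4 mm: the middle of the surface that is visible of it).
- nets.trace(name, picture): "region" (384x512 bool, what is visible of it).
- nets.tip_of(name, picture): "centre" ([x, y, z] in m, in world coordinates, good to about 4 mm: a listed point, or the origin of a listed thing).
The state is a dict: "t": time; "joint_positions": joint angles; "qd": joint speeds; "joint_efforts": joint torques, N m; "eef_pos": TCP position; "eef_rot": TCP orientation; "wrist_force": force on the tool from outside, world axes, zero at the start; "wrist_torque": the same for the moment, N m; "gripper_width": opening from 0.0 (shut) to 1.0 (fully open); "finger_force": force on a finger pad.
Only numpy, scipy, OpenCV 4.12 (cv2) and the standard library are available. Lean on these libraries where they do the work, as an engineer would, in place of code of your own. Each camera call takes 0.05 s, during which the arm holds its last target. There are 200 camera calls.

## Task

Take the hook pole from its rack, put its hook through the ring eye on top of the open conveyor flap and swing the flap shut with it, then keep pulling it firmly home against its buffers (about 18 N, never as much as 25 N) for a second. Unhook the pole without reopening the flap, lay it back in the rack as it was, and let go. Move the flap only with the pole, and leave the other things on the bench where they are.

Things in the scene. Friction and masses are not known exactly. Their poses are not given: they have to be found in the camera images.
- pole: Loose hook pole, about 0.18 kg, lying level in its rack. Origin: on its centre line, at the grip near its balance point; x along the pole to the hook end, z up. A square wooden bar 20 x 20 mm runs from x = -190 to +110 mm, then a 10 mm round aluminium rod to x = 215, where it bends square to the side: a prong 8 mm thick running 45 mm along the pole's +y, with a 12 mm ball on its end.
- hook (a point): Point on the axis of the pole's prong, at x = 215, y = 25, z = 0 mm in the pole's frame (20 mm short of the middle of the end ball).
- rack: Fixed plywood rack for the pole. Origin: centre of its underside on the bench; x along the pole, z up. Two saddles 20 mm long at x = +-95 mm, flat tops 60 mm above the bench, between side lips 60 mm apart that rise to 84 mm; base board 12 mm thick. The pole starts with its centre line 70 mm above the bench, its origin within about 12 mm of the rack's, hook towards the rack's +x, prong level.
- gate: Fixed gate frame at the mouth of a roller conveyor. Origin: under its sill's middle, on the bench; x away from the robot along the conveyor, y along the flap's hinge, z up. Sill 50 x 360 x 100 mm; posts 30 mm square at y = +-165, 300 mm high, no bar across. Rubber buffers on the posts stop the flap from the robot's side, 265 mm up. Beyond: rollers (tops 120 mm up) and a fixed parcel, 80 mm high.
- flap (a joint): Flap angle (rad): 0 = upright, grows as it leans away from the robot; starts at 0.5 to 0.9. The stiff hinge takes 3 to 6 N at the eye; the flap stays where it is left; no latch or spring. Shut = resting on its firm buffers, which are adjusted differently each time: they stop it somewhere from -0.075 to 0.075 rad (15 mm either way at the eye), found by feeling the pull rise above the hinge's.
- eye (a point): Centre of the steel ring eye on the middle of the flap's top edge, 195 mm from the hinge axis. The ring's axis is along the hinge (y), so its hole is entered sideways; inner diameter 26 mm, wire 7 mm. The point's axes turn with the flap (z from hinge to eye). The flap is a board 280 mm wide, 6 mm thick; its top edge is 25 mm below the eye's centre, the ring's stem between.
- flap_hinge (a point): Middle of the flap's hinge axis, 120 mm above the bench. The shut eye is nearly straight above it.
- fitting0: Bystander: brass fitting in the parts bin. Origin: centre of its underside.
- fitting1: Bystander: brass fitting in the parts bin. Origin: centre of its underside.
- regulator: Bystander: brass pressure regulator with a black dial, 50 mm high. Origin: centre of its underside.
- tape: Bystander: cardboard tape roll lying flat, 96 mm across, 48 mm high. Origin: centre of its underside.
- calibrator: Bystander: green box 50 x 70 x 45 mm. Origin: centre of its underside.
- pot: Bystander: black plastic cup 90 mm high. Origin: centre of its underside.

How it is judged:
On the way, in this order (a step that is already met when the one before it is completed fails the run):
1. the pole's prong is through the ring eye (x of hook in the frame of eye between -0.013 and 0.013 m and z of hook in the frame of eye between -0.013 and 0.013 m and y of hook in the frame of eye between -0.017 and 0.017 m), for 0.1 s.
2. with the prong still in the eye, the flap is shut (below 0.08 rad) and pulled against its buffers with more than 14 N by the pole for 0.3 s (value of joint flap below 0.08 rad and contact force between pole and flap above 14 N and x of hook in the frame of eye between -0.016 and 0.016 m and z of hook in the frame of eye between -0.016 and 0.016 m and y of hook in the frame of eye between -0.02 and 0.02 m), for 0.3 s.
At the end, for the whole second after the job is handed in: The flap is shut (below 0.085 rad), and the pole lies at rest and released on both saddles of its rack, between the lips: hook end as at the start (within 35 mm lengthwise, 24 mm sideways, 0.2 rad), level with its prong level within 0.1 rad, its centre line 66 to 74 mm above the bench (value of joint flap below 0.085 rad and x of pole in the frame of rack between -0.035 and 0.035 m and y of pole in the frame of rack between -0.024 and 0.024 m and z of pole in the frame of rack between 0.066 and 0.074 m and angle between the x axis of pole and the x axis of rack, either way round below 0.2 rad and x of hook in the frame of rack above 0.15 m and angle between pole's own z axis and vertical below 0.1 rad and linear speed of pole below 0.02 m/s and angular speed of pole below 0.1 rad/s); the robot touches nothing.
It fails at once if the pole presses on the flap or the gate with 25 N or more (contact force between pole and flap above 25 N or contact force between pole and gate above 25 N).
It fails at once if the robot itself touches the flap (contact force between any of the fingers, the arm and flap above 0.5 N).
It fails at once if another thing on the bench is moved by more than 20 mm (distance of any of fitting0, fitting1, regulator, tape, calibrator, pot from where it was at the start of the episode above 0.02 m).
It also fails if it takes over 72 s, if anything falls off the work surface, if the arm or the gripper's body presses on something with over 40 N, if the wrist force passes 120 N, or if a joint passes its speed limit or range.

## Working session

There is one attempt and no reset: what is moved stays moved. The work goes in short steps, Python scripts to look and compute and a tool call to move; the robot and the scene stay as the last step left them, time stands still between calls to the robot, and variables do not carry over. Pictures are saved under pics/ and viewed, at most 10 in all, crops included, and the job is handed in when it is done.

Besides the shell and the picture viewer there is one more tool, called after ">>>" as name(argument=value, ...) on one line, values as JSON. play_rows: Moves the arm, as the interface text tells. Its arguments: {"type":"object","properties":{"motion":{"type":"array"},"force":{"type":"number"}},"required":["motion"]}

```bash
ls; mkdir -p pics
cat > h.py <<'E'
import numpy as np, cv2
from workcell import ctrl, camera, order, nets
def st():
    s=ctrl.read_state(); print({k:np.round(s[k],3).tolist() for k in ('t','eef_pos','eef_rot','wrist_force','gripper_width','finger_force')})
    return s
def world(p,u,v,d):
    R,_=cv2.Rodrigues(np.array(p['rvec'],float)); c=np.stack([(u-p['cx'])/p['fx']*d,(v-p['cy'])/p['fy']*d,d],-1)
    return (c-np.ravel(p['tvec']))@R
def proj(p,X): return cv2.projectPoints(np.array(X,float).reshape(-1,3),np.array(p['rvec'],float),np.array(p['tvec'],float),np.array([[p['fx'],0,p['cx']],[0,p['fy'],p['cy']],[0,0,1.]]),None)[0].reshape(-1,2)
def cloud(p,m):
    v,u=np.nonzero(m&(p['depth']>0)); return world(p,u,v,p['depth'][v,u])
E
python3 - <<'E'
from h import *
st(); print(ctrl.grip_point_offset)
a=camera('scene'); b=camera('top')
cv2.imwrite('pics/a.png',np.vstack([a['image'],b['image']])[:, :])
cv2.imwrite('pics/a.png',cv2.resize(np.hstack([a['image'],b['image']]),(800,300)))
cv2.imwrite('pics/b.png',b['image']); cv2.imwrite('pics/s.png',a['image'])
for n in ('pole','hook','rack','gate','eye','flap_hinge'):
  for nm,p in (('scene',a),('top',b)):
    print(n,nm,[(np.round(r['centre'],3).tolist(),round(r['score'],2)) for r in nets.tip_of(n,p)[:2]])
for n in ('tape','calibrator','pot','regulator','fitting0'):
    print(n,[(np.round(r['centre'],3).tolist(),round(r['score'],2)) for r in nets.tip_of(n,b)[:2]])
E
```

```text
pics
{'t': 0.0, 'eef_pos': [0.186, -0.49, 0.23], 'eef_rot': [-3.139, -0.0, 0.362], 'wrist_force': [-0.178, 0.311, -0.439], 'gripper_width': 1.001, 'finger_force': 0.0}
0.0187
pole scene [([0.485, 0.294, 0.065], 0.8)]
pole top [([0.484, 0.294, 0.068], 0.72), ([0.744, 0.021, 0.123], 0.27)]
hook scene []
hook top [([0.703, 0.299, 0.07], 0.85), ([0.563, -0.062, 0.001], 0.19)]
rack scene [([0.497, 0.302, 0.003], 0.72)]
rack top [([0.494, 0.3, 0.0], 0.91)]
gate scene [([0.75, 0.021, 0.0], 0.87)]
gate top [([0.746, 0.02, 0.0], 0.71)]
eye scene [([0.873, 0.029, 0.268], 0.86)]
eye top [([0.877, 0.03, 0.266], 0.73)]
flap_hinge scene [([0.744, 0.021, 0.117], 0.77)]
flap_hinge top [([0.405, -0.332, 0.001], 0.59), ([0.741, 0.022, 0.124], 0.58)]
tape [([0.461, -0.148, -0.004], 0.66)]
calibrator [([0.56, -0.061, -0.003], 0.54)]
pot [([0.488, 0.294, 0.069], 0.7), ([0.434, 0.013, 0.002], 0.63)]
regulator [([0.492, 0.146, -0.001], 0.75)]
fitting0 [([0.408, -0.335, 0.0], 0.6), ([0.501, -0.34, 0.004], 0.52)]
```

View pics/b.png

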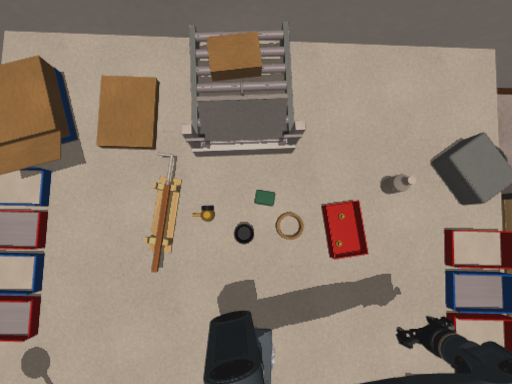

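View pics/s.png

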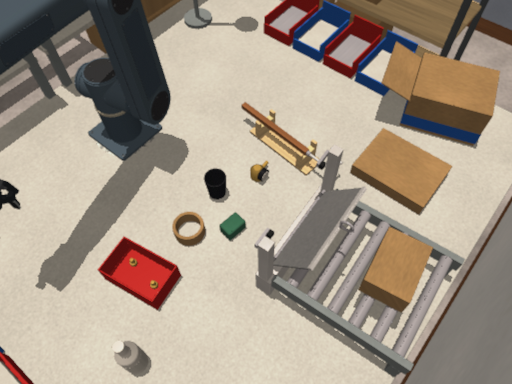

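Top view (up = +x, left = +y): the pole runs from about (155,270) to (170,155), with its prong pointing left (+y). The eye is at about x=0.875 over the rollers. Next I'll measure the yaw angles and the eye more closely.

Run:
```python
from h import *
b=camera('top'); a=camera('scene')
for n in ('pole','rack','eye'):
  for nm,p in (('t',b),('s',a)):
    r=nets.trace(n,p)
    if not r: print(n,nm,'none'); continue
    m=r[0]['region']; P=cloud(p,m); 
    if n=='pole': P=P[(P[:,2]>.06)&(P[:,2]<.1)]
    if n=='rack': P=P[(P[:,2]<.07)]
    if len(P)<4: print(n,nm,len(P)); continue
    c=P.mean(0); w,v=np.linalg.eigh(np.cov(P[:,:2].T)); d=v[:,1]*np.sign(v[0,1]); 
    s=(P[:,:2]-c[:2])@d
    print(n,nm,len(P),c.round(4),'yaw',np.degrees(np.arctan2(d[1],d[0])).round(2),'ext',s.min().round(3),s.max().round(3),'z',np.percentile(P[:,2],[5,50,95]).round(3))
for nm,p in (('t',b),('s',a)):
  r=nets.trace('flap',p)
  if r:
    P=cloud(p,cv2.erode(r[0]['region'].astype(np.uint8),np.ones((5,5)))>0); c=P.mean(0)
    for _ in range(3):
        w,v=np.linalg.eigh(np.cov((P-c).T)); n=v[:,0]*np.sign(v[2,0]); e=np.abs((P-c)@n); P=P[e<max(.004,2*np.median(e))]; c=P.mean(0)
    print('flap',nm,len(P),c.round(3),n.round(3),'lean',np.arcsin(n[2]).round(3),'yaw',np.degrees(np.arctan2(-n[1],-n[0])).round(2))
  r=nets.trace('gate',p)
# gate posts tops from depth
v,u=np.mgrid[0:384,0:512]; W=world(b,u,v,b['depth']); 
m=(W[...,2]>.285)&(W[...,2]<.315)&(W[...,0]>.65)&(W[...,0]<.85)&(abs(W[...,1])<.25)
P=W[m]; L=P[P[:,1]>.02].mean(0); R=P[P[:,1]<.02].mean(0); print('posts',L.round(3),R.round(3),np.degrees(np.arctan2(-(L-R)[0],(L-R)[1])).round(2))
```

```text
pole t 682 [0.4732 0.2959 0.0776] yaw -5.28 ext -0.18 0.229 z [0.069 0.079 0.083]
pole s 659 [0.4677 0.2913 0.077 ] yaw -4.75 ext -0.177 0.237 z [0.065 0.078 0.084]
rack t 1006 [0.4979 0.2958 0.0182] yaw -5.03 ext -0.139 0.126 z [0.007 0.012 0.06 ]
rack s 1180 [0.501  0.282  0.0222] yaw -4.27 ext -0.161 0.125 z [0.006 0.014 0.062]
eye t 4139 [0.8008 0.027  0.1886] yaw -85.69 ext -0.161 0.165 z [0.125 0.191 0.247]
eye s 3747 [0.8046 0.0198 0.19  ] yaw -85.44 ext -0.316 0.145 z [0.125 0.194 0.25 ]
flap t 3428 [0.801 0.028 0.189] [-0.748 -0.052  0.661] lean 0.723 yaw 3.98
flap s 2893 [0.805 0.016 0.193] [-0.75  -0.053  0.659] lean 0.72 yaw 4.02
posts [0.731 0.187 0.298] [ 0.754 -0.14   0.298] 4.09
```

>>> play_rows(motion=[{"dx":13,"dy":35,"rz":7,"jaw":-1},{"dx":13,"dy":35,"rz":7},{"dx":13,"dy":35,"rz":7},{"dx":13,"dy":35,"rz":7},{"dx":13,"dy":35,"rz":7},{"dx":13,"dy":35,"rz":7},{"dx":13,"dy":35,"rz":7},{"dx":13,"dy":35,"rz":7},{"dx":13,"dy":35,"rz":7},{"dx":13,"dy":35,"rz":7},{"dx":13,"dy":35,"rz":7},{"dx":13,"dy":35,"rz":7}])

```text
invalid input
```

>>> play_rows(motion=[{"dx":14,"dy":36,"rz":7},{"dx":14,"dy":36,"rz":7},{"dx":14,"dy":36,"rz":7},{"dx":14,"dy":36,"rz":7},{"dx":14,"dy":36,"rz":7},{"dx":14,"dy":36,"rz":7},{"dx":14,"dy":36,"rz":7},{"dx":14,"dy":36,"rz":7},{"dx":14,"dy":36,"rz":7},{"dx":14,"dy":36,"rz":7},{},{}])

```text
invalid input
```

Run:
```python
from h import *
st()
w=camera('wrist'); cv2.imwrite('pics/w1.png',w['image'])
v,u=np.mgrid[0:384,0:512]; W=world(w,u,v,w['depth'])
m=(W[...,2]>.072)&(W[...,2]<.09)&(w['depth']>.05)
hs=cv2.cvtColor(w['image'],cv2.COLOR_BGR2HSV)
for r in nets.trace('pole',w)[:1]:
    P=W[r['region']&m]; 
    d=np.polyfit(P[:,0],P[:,1],1); print(len(P),P.min(0),P.max(0),'slope deg',np.degrees(np.arctan(d[0])),'y at .4845',np.polyval(d,.4845))
for n in('pole','rack','hook'): print(n,[np.round(r['centre'],4) for r in nets.tip_of(n,w)[:1]])
```

```text
{'t': 1.55, 'eef_pos': [0.186, -0.491, 0.231], 'eef_rot': [3.142, 0.0, 0.362], 'wrist_force': [-0.113, -0.071, -0.008], 'gripper_width': 1.001, 'finger_force': 0.0}
pole []
rack []
hook []
```

View pics/w1.png

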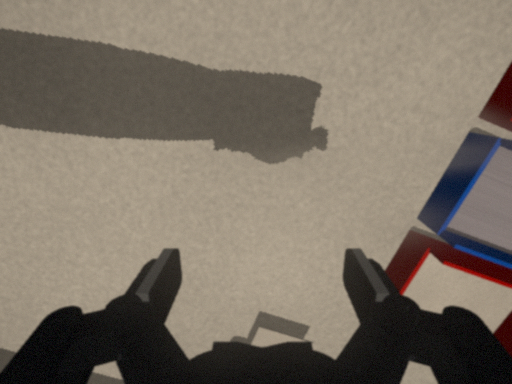

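The wrist picture shows bare bench and the open fingers, because the moves were refused. I'll retry with every field in each row.

>>> play_rows(motion=[{"dx":13,"dy":35,"dz":0,"rx":0,"ry":0,"rz":7,"jaw":-1},{"dx":13,"dy":35,"dz":0,"rx":0,"ry":0,"rz":7,"jaw":-1},{"dx":13,"dy":35,"dz":0,"rx":0,"ry":0,"rz":7,"jaw":-1},{"dx":13,"dy":35,"dz":0,"rx":0,"ry":0,"rz":7,"jaw":-1},{"dx":13,"dy":35,"dz":0,"rx":0,"ry":0,"rz":7,"jaw":-1},{"dx":13,"dy":35,"dz":0,"rx":0,"ry":0,"rz":7,"jaw":-1},{"dx":13,"dy":35,"dz":0,"rx":0,"ry":0,"rz":7,"jaw":-1},{"dx":13,"dy":35,"dz":0,"rx":0,"ry":0,"rz":7,"jaw":-1},{"dx":13,"dy":35,"dz":0,"rx":0,"ry":0,"rz":7,"jaw":-1},{"dx":13,"dy":35,"dz":0,"rx":0,"ry":0,"rz":7,"jaw":-1},{"dx":13,"dy":35,"dz":0,"rx":0,"ry":0,"rz":7,"jaw":-1},{"dx":13,"dy":35,"dz":0,"rx":0,"ry":0,"rz":7,"jaw":-1}])

```text
t: 2.8
eef_pos: [0.3421, -0.0693, 0.2317]
eef_rot: [3.14, 0.001, 1.833]
wrist_force: [0.9, -0.5, -0.2]
gripper_width: 1.001
finger_force: 0.0
```

>>> play_rows(motion=[{"dx":14,"dy":36,"dz":0,"rx":0,"ry":0,"rz":7,"jaw":-1},{"dx":14,"dy":36,"dz":0,"rx":0,"ry":0,"rz":7,"jaw":-1},{"dx":14,"dy":36,"dz":0,"rx":0,"ry":0,"rz":7,"jaw":-1},{"dx":14,"dy":36,"dz":0,"rx":0,"ry":0,"rz":7,"jaw":-1},{"dx":14,"dy":36,"dz":0,"rx":0,"ry":0,"rz":7,"jaw":-1},{"dx":14,"dy":36,"dz":0,"rx":0,"ry":0,"rz":7,"jaw":-1},{"dx":14,"dy":36,"dz":0,"rx":0,"ry":0,"rz":7,"jaw":-1},{"dx":14,"dy":36,"dz":0,"rx":0,"ry":0,"rz":7,"jaw":-1},{"dx":14,"dy":36,"dz":0,"rx":0,"ry":0,"rz":7,"jaw":-1},{"dx":14,"dy":36,"dz":0,"rx":0,"ry":0,"rz":7,"jaw":-1},{"dx":0,"dy":0,"dz":0,"rx":0,"ry":0,"rz":0,"jaw":-1}])

```text
t: 3.72
eef_pos: [0.483, 0.2946, 0.2278]
eef_rot: [3.14, -0.003, 3.058]
wrist_force: [-0.4, -0.8, -1.6]
gripper_width: 0.998
finger_force: 0.0
```

Run:
```python
from h import *
s=st(); print(np.round(s['joint_positions'],3))
w=camera('wrist'); cv2.imwrite('pics/w2.png',w['image'])
v,u=np.mgrid[0:384,0:512]; W=world(w,u,v,w['depth'])
for r in nets.trace('pole',w)[:1]:
    P=W[r['region']&(W[...,2]>.072)&(W[...,2]<.09)]
    d=np.polyfit(P[:,0],P[:,1],1); print(len(P),P.min(0),P.max(0),'slope deg',np.degrees(np.arctan(d[0])),'y at .4845',np.polyval(d,.4845))
```

```text
{'t': 3.717, 'eef_pos': [0.483, 0.295, 0.228], 'eef_rot': [3.14, -0.003, 3.058], 'wrist_force': [-0.359, -0.812, -1.563], 'gripper_width': 0.998, 'finger_force': 0.0}
[0.428 0.156 0.209 1.625 0.003 0.511]
5839 [0.32254596 0.26952147 0.0720008 ] [0.70672181 0.32230849 0.08148077] slope deg -4.804890900389634 y at .4845 0.2954300921331564
```

View pics/w2.png

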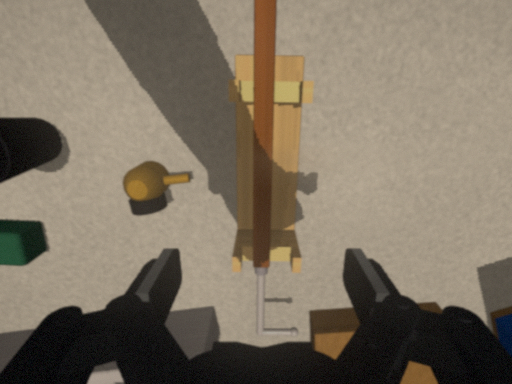

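The wrist view shows the pole vertical at column ~263, between the fingers. The prong is at (280,332), and the base of the rack is clear between its saddles. Descending to grip.

>>> play_rows(motion=[{"dx":1,"dy":0,"dz":-35,"rx":0,"ry":0,"rz":0,"jaw":-1},{"dx":0,"dy":0,"dz":-35,"rx":0,"ry":0,"rz":0,"jaw":-1},{"dx":0,"dy":0,"dz":-35,"rx":0,"ry":0,"rz":0,"jaw":-1},{"dx":0,"dy":0,"dz":-35,"rx":0,"ry":0,"rz":0,"jaw":-1},{"dx":0,"dy":0,"dz":-25,"rx":0,"ry":0,"rz":0,"jaw":-1},{"dx":0,"dy":0,"dz":-13,"rx":0,"ry":0,"rz":0,"jaw":-1},{"dx":0,"dy":0,"dz":0,"rx":0,"ry":0,"rz":0,"jaw":-1},{"dx":0,"dy":0,"dz":0,"rx":0,"ry":0,"rz":0,"jaw":-1}])

```text
t: 4.48
eef_pos: [0.4821, 0.2875, 0.0534]
eef_rot: [-3.141, -0.001, 3.048]
wrist_force: [-0.5, 0.1, 0.3]
gripper_width: 1.0
finger_force: 0.0
```

>>> play_rows(force=90, motion=[{"dx":0,"dy":0,"dz":0,"rx":0,"ry":0,"rz":0,"jaw":1},{"dx":0,"dy":0,"dz":0,"rx":0,"ry":0,"rz":0,"jaw":1},{"dx":0,"dy":0,"dz":0,"rx":0,"ry":0,"rz":0,"jaw":1},{"dx":0,"dy":0,"dz":0,"rx":0,"ry":0,"rz":0,"jaw":1},{"dx":0,"dy":0,"dz":0,"rx":0,"ry":0,"rz":0,"jaw":1},{"dx":0,"dy":0,"dz":0,"rx":0,"ry":0,"rz":0,"jaw":1},{"dx":0,"dy":0,"dz":0,"rx":0,"ry":0,"rz":0,"jaw":1},{"dx":0,"dy":0,"dz":0,"rx":0,"ry":0,"rz":0,"jaw":1}])

```text
t: 5.15
eef_pos: [0.4838, 0.2898, 0.0548]
eef_rot: [3.14, 0.002, 3.05]
wrist_force: [-0.6, 0.3, 5.6]
gripper_width: 0.215
finger_force: 89.5
```

>>> play_rows(motion=[{"dx":0,"dy":0,"dz":15,"rx":0,"ry":0,"rz":0,"jaw":1},{"dx":0,"dy":0,"dz":30,"rx":0,"ry":0,"rz":0,"jaw":1},{"dx":0,"dy":0,"dz":37,"rx":0,"ry":0,"rz":0,"jaw":1},{"dx":-5,"dy":0,"dz":37,"rx":0,"ry":0,"rz":0,"jaw":1},{"dx":-5,"dy":-5,"dz":37,"rx":0,"ry":0,"rz":0,"jaw":1},{"dx":-4,"dy":-10,"dz":37,"rx":0,"ry":0,"rz":0,"jaw":1},{"dx":0,"dy":-20,"dz":30,"rx":0,"ry":0,"rz":0,"jaw":1},{"dx":0,"dy":-30,"dz":7,"rx":0,"ry":0,"rz":1,"jaw":1},{"dx":0,"dy":-38,"dz":0,"rx":0,"ry":0,"rz":1,"jaw":1},{"dx":0,"dy":-38,"dz":0,"rx":0,"ry":0,"rz":1,"jaw":1},{"dx":0,"dy":-38,"dz":0,"rx":0,"ry":0,"rz":1,"jaw":1},{"dx":0,"dy":-38,"dz":0,"rx":0,"ry":0,"rz":1,"jaw":1}])

```text
t: 6.15
eef_pos: [0.4679, 0.0703, 0.2822]
eef_rot: [-3.141, -0.002, 3.138]
wrist_force: [0.2, 0.3, -1.8]
gripper_width: 0.214
finger_force: 88.6
```

>>> play_rows(motion=[{"dx":0,"dy":-38,"dz":0,"rx":0,"ry":0,"rz":1,"jaw":1},{"dx":0,"dy":-35,"dz":0,"rx":0,"ry":0,"rz":1,"jaw":1},{"dx":0,"dy":-30,"dz":0,"rx":0,"ry":0,"rz":1,"jaw":1},{"dx":0,"dy":-20,"dz":0,"rx":0,"ry":0,"rz":1,"jaw":1},{"dx":0,"dy":0,"dz":0,"rx":0,"ry":0,"rz":0,"jaw":1},{"dx":0,"dy":0,"dz":0,"rx":0,"ry":0,"rz":0,"jaw":1},{"dx":0,"dy":0,"dz":0,"rx":0,"ry":0,"rz":0,"jaw":1}])

```text
t: 6.73
eef_pos: [0.4683, -0.0506, 0.2825]
eef_rot: [3.141, -0.002, -3.077]
wrist_force: [0.1, -0.4, -1.1]
gripper_width: 0.214
finger_force: 88.6
```

```bash
cat > m.py <<'E'
from h import *
import sys
s=st()
w=camera('wrist'); b=camera('top'); cv2.imwrite('pics/%s.png'%sys.argv[1],w['image'])
for nm,p in (('w',w),('t',b)):
  for n in ('hook','pole','eye'): print(nm,n,[(np.round(r['centre'],4).tolist(),round(r['score'],2)) for r in nets.tip_of(n,p)[:1]])
  v,u=np.mgrid[0:384,0:512]; W=world(p,u,v,p['depth'])
  for r in nets.trace('pole',p)[:1]:
    P=W[r['region']&(p['depth']>0)]; P=P[(abs(P[:,2]-s['eef_pos'][2]-.02)<.04)]
    Q=P[(P[:,0]<s['eef_pos'][0]+.19)]
    d=np.polyfit(Q[:,0],Q[:,1],1); e=np.polyfit(Q[:,0],Q[:,2],1); print(len(Q),'xmax',np.percentile(P[:,0],99.5).round(4),'ymax',np.percentile(P[:,1],99.7).round(4),'yaw',np.degrees(d[0]).round(2),'y@tcp',np.polyval(d,s['eef_pos'][0]).round(4),'zslope',np.degrees(e[0]).round(2),'z top@tcp,@.1',np.polyval(e,s['eef_pos'][0]+np.array([0,.1])).round(4))
    far=P[P[:,0]>s['eef_pos'][0]+.2]; print('prong',len(far),far.mean(0).round(4) if len(far) else '')
E
python3 m.py w3
```

```text
{'t': 6.733, 'eef_pos': [0.468, -0.051, 0.282], 'eef_rot': [3.141, -0.002, -3.077], 'wrist_force': [0.136, -0.399, -1.069], 'gripper_width': 0.214, 'finger_force': 88.619}
w hook []
w pole [([0.4714, -0.0556, 0.2969], 0.81)]
w eye []
15611 xmax 0.5105 ymax -0.0407 yaw 3.57 y@tcp -0.0517 zslope -0.17 z top@tcp,@.1 [0.3066 0.3063]
prong 0 
t hook [([0.6827, -0.0083, 0.3001], 0.74)]
t pole []
t eye [([0.8746, 0.0304, 0.267], 0.69)]
154 xmax 0.683 ymax 0.0131 yaw 2.34 y@tcp -0.0451 zslope -4.04 z top@tcp,@.1 [0.3124 0.3054]
prong 64 [ 0.6783 -0.0146  0.3001]
```

View pics/w3.png

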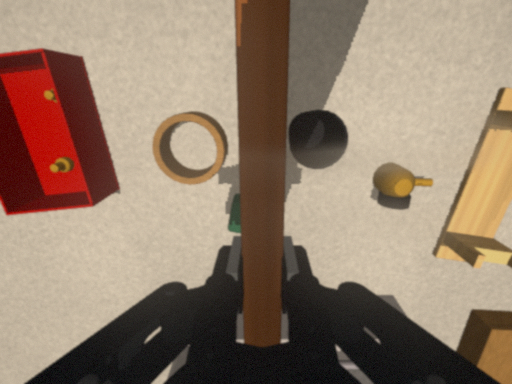

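Wrist view: the pole is held straight between the pads (column ~263), and the hook is hidden from this camera, so I'll use the top and scene cameras. Moving to the −y side of the eye.

>>> play_rows(motion=[{"dx":15,"dy":-5,"dz":0,"rx":0,"ry":0,"rz":0.4,"jaw":1},{"dx":30,"dy":-5,"dz":0,"rx":0,"ry":0,"rz":0,"jaw":1},{"dx":30,"dy":0,"dz":0,"rx":0,"ry":0,"rz":0,"jaw":1},{"dx":30,"dy":0,"dz":0,"rx":0,"ry":0,"rz":0,"jaw":1},{"dx":30,"dy":0,"dz":0,"rx":0,"ry":0,"rz":0,"jaw":1},{"dx":30,"dy":0,"dz":0,"rx":0,"ry":0,"rz":0,"jaw":1},{"dx":20,"dy":0,"dz":0,"rx":0,"ry":0,"rz":0,"jaw":1},{"dx":10,"dy":0,"dz":0,"rx":0,"ry":0,"rz":0,"jaw":1},{"dx":0,"dy":0,"dz":0,"rx":0,"ry":0,"rz":0,"jaw":1},{"dx":0,"dy":0,"dz":0,"rx":0,"ry":0,"rz":0,"jaw":1}])

```text
t: 8.07
eef_pos: [0.6639, -0.0609, 0.2823]
eef_rot: [3.141, -0.002, -3.069]
wrist_force: [-0.8, 0.4, -1.5]
gripper_width: 0.217
finger_force: 88.7
```

```bash
cat > e.py <<'E'
from h import *
import sys
s=st(); t=s['eef_pos']
a=camera('scene'); b=camera('top')
ims=[]
for nm,p in (('s',a),('t',b)):
  for n in ('hook','eye'): print(nm,n,[(np.round(r['centre'],4).tolist(),round(r['score'],2)) for r in nets.tip_of(n,p)[:1]])
  hk=np.array(t)+[.214,.041,.0145]
  q=proj(p,[hk,[.8735,.030,.2666]]); c=q.mean(0).astype(int); print(nm,q.round(1).tolist())
  x0,y0=max(c[0]-40,0),max(c[1]-40,0); ims.append(cv2.resize(p['image'][y0:y0+80,x0:x0+80],(400,400),interpolation=cv2.INTER_CUBIC)); print('crop',x0,y0,'x5')
cv2.imwrite('pics/%s.png'%sys.argv[1],np.hstack(ims))
E
python3 e.py e1
```

```text
{'t': 8.067, 'eef_pos': [0.664, -0.061, 0.282], 'eef_rot': [3.141, -0.002, -3.069], 'wrist_force': [-0.786, 0.371, -1.468], 'gripper_width': 0.217, 'finger_force': 88.653}
s hook [([0.8769, -0.0186, 0.2981], 0.96)]
s eye [([0.8715, 0.0293, 0.2628], 0.9)]
s [[338.5, 236.2], [346.4, 226.3]]
crop 302 191 x5
t hook [([0.8762, -0.0219, 0.298], 0.55)]
t eye [([0.4578, -0.1474, -0.0005], 0.69)]
t [[259.1, 82.9], [242.2, 87.7]]
crop 210 45 x5
```

View pics/e1.png

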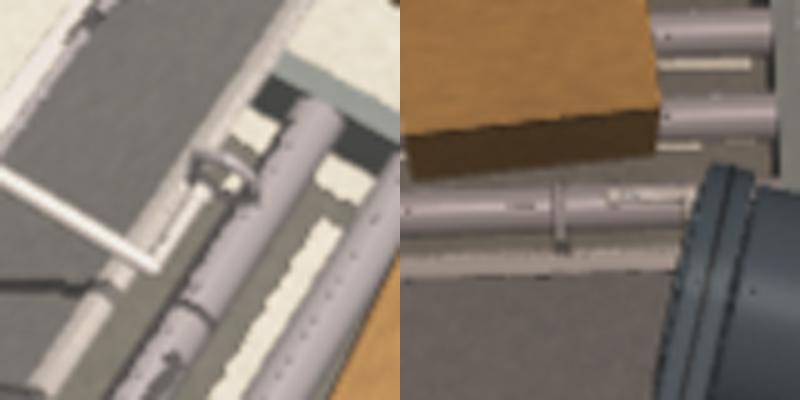

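The scene crop (left) shows the prong at about (155,265)→(205,185), with its ball just short of and above the ring at (225,175). The ring sits on the predicted eye pixel (346,226). I'll descend 32 mm and slide +y along the hinge.

>>> play_rows(motion=[{"dx":-1,"dy":0,"dz":-10,"rx":0,"ry":0,"rz":0,"jaw":1},{"dx":0,"dy":0,"dz":-12,"rx":0,"ry":0,"rz":0,"jaw":1},{"dx":0,"dy":0,"dz":-10,"rx":0,"ry":0,"rz":0,"jaw":1},{"dx":0,"dy":0,"dz":0,"rx":0,"ry":0,"rz":0,"jaw":1},{"dx":0,"dy":0,"dz":0,"rx":0,"ry":0,"rz":0,"jaw":1},{"dx":0,"dy":0,"dz":0,"rx":0,"ry":0,"rz":0,"jaw":1}])

```text
t: 8.87
eef_pos: [0.6627, -0.061, 0.2523]
eef_rot: [-3.141, 0.001, -3.07]
wrist_force: [0.7, -0.8, -2.0]
gripper_width: 0.215
finger_force: 88.7
```

```bash
python3 e.py e2
```

```text
{'t': 8.867, 'eef_pos': [0.663, -0.061, 0.252], 'eef_rot': [-3.141, 0.001, -3.07], 'wrist_force': [0.748, -0.774, -1.979], 'gripper_width': 0.215, 'finger_force': 88.654}
s hook [([0.8765, -0.0215, 0.2669], 0.85)]
s eye [([0.8696, 0.0319, 0.2682], 0.74)]
s [[336.2, 241.3], [346.4, 226.3]]
crop 301 193 x5
t hook [([0.8771, -0.0185, 0.2699], 0.56)]
t eye [([0.8741, 0.0291, 0.2667], 0.82)]
t [[258.8, 87.2], [242.2, 87.7]]
crop 210 47 x5
```

View pics/e2.png

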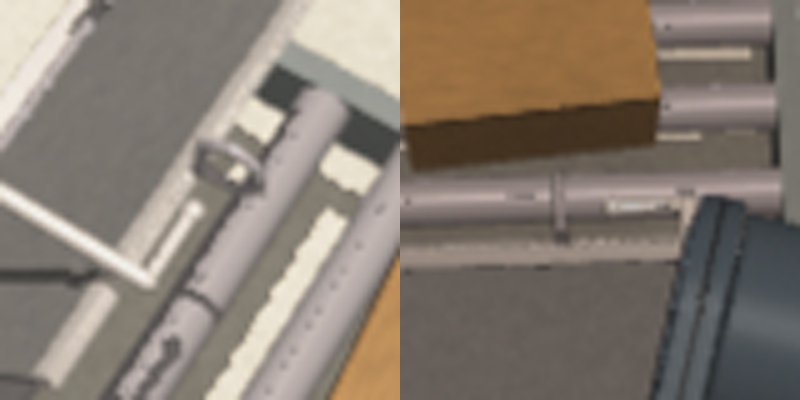

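The prong now points at the ring centre, ring at (228,163) and ball at (197,208) in the left crop. Sliding in.

>>> play_rows(motion=[{"dx":-1,"dy":8,"dz":0,"rx":0,"ry":0,"rz":0,"jaw":1},{"dx":-1,"dy":9,"dz":0,"rx":0,"ry":0,"rz":0,"jaw":1},{"dx":0,"dy":8,"dz":0,"rx":0,"ry":0,"rz":0,"jaw":1},{"dx":-1,"dy":9,"dz":0,"rx":0,"ry":0,"rz":0,"jaw":1},{"dx":-1,"dy":8,"dz":0,"rx":0,"ry":0,"rz":0,"jaw":1},{"dx":0,"dy":8,"dz":0,"rx":0,"ry":0,"rz":0,"jaw":1},{"dx":0,"dy":0,"dz":0,"rx":0,"ry":0,"rz":0,"jaw":1},{"dx":0,"dy":0,"dz":0,"rx":0,"ry":0,"rz":0,"jaw":1},{"dx":0,"dy":0,"dz":0,"rx":0,"ry":0,"rz":0,"jaw":1}])

```text
t: 9.92
eef_pos: [0.6588, -0.011, 0.2513]
eef_rot: [-3.141, 0.0, -3.069]
wrist_force: [0.2, -0.6, -2.7]
gripper_width: 0.219
finger_force: 88.6
```

```bash
python3 e.py e3
```

```text
{'t': 9.917, 'eef_pos': [0.659, -0.011, 0.251], 'eef_rot': [-3.141, 0.0, -3.069], 'wrist_force': [0.179, -0.561, -2.714], 'gripper_width': 0.219, 'finger_force': 88.646}
s hook [([0.8696, 0.0282, 0.2668], 0.79)]
s eye [([0.8701, 0.0277, 0.2693], 0.62)]
s [[346.1, 226.3], [346.4, 226.3]]
crop 306 186 x5
t hook [([0.8734, 0.0287, 0.2658], 0.42)]
t eye [([0.8741, 0.0302, 0.2656], 0.58)]
t [[242.2, 88.0], [242.2, 87.7]]
crop 202 47 x5
```

View pics/e3.png

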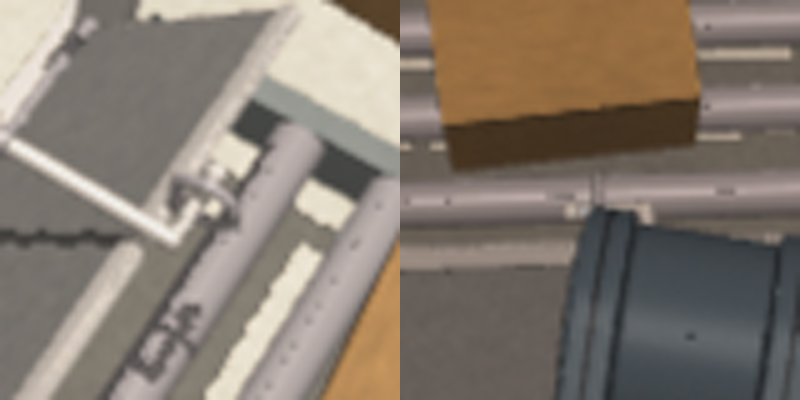

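The prong is through the ring in the left crop, with the ball visible beyond the ring at (205,200). Pulling along the arc.

>>> play_rows(motion=[{"dx":-3,"dy":0,"dz":3,"rx":0,"ry":0,"rz":0,"jaw":1},{"dx":-4,"dy":-0.3,"dz":3,"rx":0,"ry":0,"rz":0,"jaw":1},{"dx":-7,"dy":-0.5,"dz":5,"rx":0,"ry":0,"rz":0,"jaw":1},{"dx":-6,"dy":-0.5,"dz":4.3,"rx":0,"ry":0,"rz":0,"jaw":1},{"dx":-6,"dy":-0.5,"dz":4.2,"rx":0,"ry":0,"rz":0,"jaw":1},{"dx":-7,"dy":-0.5,"dz":3.9,"rx":0,"ry":0,"rz":0,"jaw":1},{"dx":-7,"dy":-0.5,"dz":3.7,"rx":0,"ry":0,"rz":0,"jaw":1},{"dx":-7,"dy":-0.5,"dz":3.5,"rx":0,"ry":0,"rz":0,"jaw":1},{"dx":-7,"dy":-0.5,"dz":3,"rx":0,"ry":0,"rz":0,"jaw":1},{"dx":-7,"dy":-0.5,"dz":3,"rx":0,"ry":0,"rz":0,"jaw":1},{"dx":-7,"dy":-0.5,"dz":2.5,"rx":0,"ry":0,"rz":0,"jaw":1},{"dx":0,"dy":0,"dz":0,"rx":0,"ry":0,"rz":0,"jaw":1}])

```text
t: 11.22
eef_pos: [0.5894, -0.0159, 0.2919]
eef_rot: [-3.141, 0.0, -3.07]
wrist_force: [0.5, -0.1, -2.2]
gripper_width: 0.213
finger_force: 88.4
```

```bash
cat > f.py <<'E'
from h import *
s=st(); a=camera('scene')
for n in ('hook','eye'): print(n,[(np.round(r['centre'],4).tolist(),round(r['score'],2)) for r in nets.tip_of(n,a)[:1]])
r=nets.trace('flap',a)
if r:
    P=cloud(a,cv2.erode(r[0]['region'].astype(np.uint8),np.ones((5,5)))>0); c=P.mean(0)
    for _ in range(4):
        w,v=np.linalg.eigh(np.cov((P-c).T)); n=v[:,0]*np.sign(-v[0,0]); e=np.abs((P-c)@n); P=P[e<max(.004,2*np.median(e))]; c=P.mean(0)
    print('lean',np.arcsin(n[2]).round(3))
E
python3 f.py
```

```text
{'t': 11.217, 'eef_pos': [0.589, -0.016, 0.292], 'eef_rot': [-3.141, 0.0, -3.07], 'wrist_force': [0.484, -0.056, -2.17], 'gripper_width': 0.213, 'finger_force': 88.438}
hook [([0.8036, 0.0214, 0.3072], 0.77)]
eye [([0.807, 0.0222, 0.3024], 0.83)]
lean 0.336
```

>>> play_rows(motion=[{"dx":-7,"dy":-0.5,"dz":2,"rx":0,"ry":0,"rz":0,"jaw":1},{"dx":-8,"dy":-0.5,"dz":2,"rx":0,"ry":0,"rz":0,"jaw":1},{"dx":-8,"dy":-0.5,"dz":1.7,"rx":0,"ry":0,"rz":0,"jaw":1},{"dx":-7,"dy":-0.5,"dz":1.4,"rx":0,"ry":0,"rz":0,"jaw":1},{"dx":-6,"dy":-0.5,"dz":1.1,"rx":0,"ry":0,"rz":0,"jaw":1},{"dx":-5,"dy":-0.5,"dz":0.7,"rx":0,"ry":0,"rz":0,"jaw":1},{"dx":0,"dy":0,"dz":0,"rx":0,"ry":0,"rz":0,"jaw":1},{"dx":0,"dy":0,"dz":0,"rx":0,"ry":0,"rz":0,"jaw":1}])

```text
t: 12.08
eef_pos: [0.5489, -0.0189, 0.2997]
eef_rot: [-3.141, -0.001, -3.07]
wrist_force: [0.5, 0.6, -2.7]
gripper_width: 0.216
finger_force: 88.6
```

```bash
python3 f.py
```

```text
{'t': 12.083, 'eef_pos': [0.549, -0.019, 0.3], 'eef_rot': [-3.141, -0.001, -3.07], 'wrist_force': [0.453, 0.589, -2.72], 'gripper_width': 0.216, 'finger_force': 88.582}
hook [([0.761, 0.0193, 0.3155], 0.65)]
eye [([0.7663, 0.0232, 0.3151], 0.95)]
lean 0.132
```

>>> play_rows(motion=[{"dx":-2,"dy":-0.1,"dz":0.2,"rx":0,"ry":0,"rz":0,"jaw":1},{"dx":-2,"dy":-0.1,"dz":0.2,"rx":0,"ry":0,"rz":0,"jaw":1},{"dx":-2,"dy":-0.2,"dz":0.1,"rx":0,"ry":0,"rz":0,"jaw":1},{"dx":-2,"dy":-0.1,"dz":0.1,"rx":0,"ry":0,"rz":0,"jaw":1}])

```text
t: 12.62
eef_pos: [0.5422, -0.0193, 0.2999]
eef_rot: [3.142, 0.001, -3.07]
wrist_force: [3.2, -1.0, -2.6]
gripper_width: 0.217
finger_force: 88.6
```

>>> play_rows(motion=[{"dx":-1.5,"dy":-0.1,"dz":0,"rx":0,"ry":0,"rz":0,"jaw":1},{"dx":-1.5,"dy":-0.1,"dz":0,"rx":0,"ry":0,"rz":0,"jaw":1}])

```text
t: 12.78
eef_pos: [0.5389, -0.0195, 0.3]
eef_rot: [-3.142, 0.001, -3.07]
wrist_force: [3.0, 1.2, -1.9]
gripper_width: 0.218
finger_force: 88.6
```

>>> play_rows(motion=[{"dx":-1.5,"dy":-0.1,"dz":0,"rx":0,"ry":0,"rz":0,"jaw":1},{"dx":-1.5,"dy":-0.1,"dz":0,"rx":0,"ry":0,"rz":0,"jaw":1}])

```text
t: 12.95
eef_pos: [0.5357, -0.0197, 0.2999]
eef_rot: [-3.142, 0.0, -3.07]
wrist_force: [2.5, 0.0, -1.8]
gripper_width: 0.212
finger_force: 88.6
```

>>> play_rows(motion=[{"dx":-1.5,"dy":-0.1,"dz":0,"rx":0,"ry":0,"rz":0,"jaw":1},{"dx":-1.5,"dy":-0.1,"dz":0,"rx":0,"ry":0,"rz":0,"jaw":1}])

```text
t: 13.12
eef_pos: [0.5327, -0.0199, 0.3]
eef_rot: [-3.142, 0.0, -3.07]
wrist_force: [3.2, 0.8, -2.4]
gripper_width: 0.218
finger_force: 88.6
```

>>> play_rows(motion=[{"dx":-1.5,"dy":-0.1,"dz":0,"rx":0,"ry":0,"rz":0,"jaw":1},{"dx":-1,"dy":-0.1,"dz":0,"rx":0,"ry":0,"rz":0,"jaw":1}])

```text
t: 13.28
eef_pos: [0.5301, -0.0201, 0.3]
eef_rot: [-3.142, 0.0, -3.07]
wrist_force: [3.1, 1.0, -2.6]
gripper_width: 0.213
finger_force: 88.6
```

>>> play_rows(motion=[{"dx":-1,"dy":-0.1,"dz":0,"rx":0,"ry":0,"rz":0,"jaw":1},{"dx":-1,"dy":-0.1,"dz":0,"rx":0,"ry":0,"rz":0,"jaw":1}])

```text
t: 13.45
eef_pos: [0.5282, -0.0203, 0.2999]
eef_rot: [3.142, -0.0, -3.069]
wrist_force: [2.2, 0.5, -2.5]
gripper_width: 0.21
finger_force: 88.6
```

>>> play_rows(motion=[{"dx":-1,"dy":-0.1,"dz":0,"rx":0,"ry":0,"rz":0,"jaw":1},{"dx":-1,"dy":-0.1,"dz":0,"rx":0,"ry":0,"rz":0,"jaw":1}])

```text
t: 13.62
eef_pos: [0.5262, -0.0205, 0.2999]
eef_rot: [3.141, -0.0, -3.069]
wrist_force: [2.7, 0.1, -2.5]
gripper_width: 0.218
finger_force: 88.6
```

>>> play_rows(motion=[{"dx":-1,"dy":-0.1,"dz":0,"rx":0,"ry":0,"rz":0,"jaw":1},{"dx":-0.8,"dy":-0.1,"dz":0,"rx":0,"ry":0,"rz":0,"jaw":1}])

```text
t: 13.78
eef_pos: [0.5244, -0.0206, 0.2999]
eef_rot: [3.141, -0.0, -3.069]
wrist_force: [3.0, 0.8, -2.7]
gripper_width: 0.218
finger_force: 88.5
```

```bash
python3 f.py
```

```text
{'t': 13.783, 'eef_pos': [0.524, -0.021, 0.3], 'eef_rot': [3.141, -0.0, -3.069], 'wrist_force': [3.035, 0.849, -2.65], 'gripper_width': 0.218, 'finger_force': 88.54}
hook [([0.7371, 0.0149, 0.3154], 0.75)]
eye [([0.7399, 0.022, 0.3174], 0.63)]
lean 0.01
```

>>> play_rows(motion=[{"dx":-1,"dy":0,"dz":0,"rx":0,"ry":0,"rz":0,"jaw":1},{"dx":-1,"dy":0,"dz":0,"rx":0,"ry":0,"rz":0,"jaw":1}])

```text
t: 14.15
eef_pos: [0.5226, -0.0207, 0.2998]
eef_rot: [-3.142, 0.0, -3.07]
wrist_force: [2.6, 0.8, -2.8]
gripper_width: 0.215
finger_force: 88.5
```

>>> play_rows(motion=[{"dx":-1,"dy":0,"dz":0,"rx":0,"ry":0,"rz":0,"jaw":1},{"dx":-1,"dy":0,"dz":0,"rx":0,"ry":0,"rz":0,"jaw":1}])

```text
t: 14.32
eef_pos: [0.5204, -0.0208, 0.2999]
eef_rot: [-3.141, -0.0, -3.07]
wrist_force: [3.5, -0.2, -2.4]
gripper_width: 0.214
finger_force: 88.5
```

>>> play_rows(motion=[{"dx":-0.8,"dy":0,"dz":0,"rx":0,"ry":0,"rz":0,"jaw":1},{"dx":-0.8,"dy":0,"dz":0,"rx":0,"ry":0,"rz":0,"jaw":1}])

```text
t: 14.48
eef_pos: [0.5188, -0.0208, 0.2998]
eef_rot: [-3.141, -0.0, -3.07]
wrist_force: [3.6, 0.5, -3.0]
gripper_width: 0.215
finger_force: 88.5
```

>>> play_rows(motion=[{"dx":-0.9,"dy":0,"dz":0,"rx":0,"ry":0,"rz":0,"jaw":1},{"dx":-0.9,"dy":0,"dz":0,"rx":0,"ry":0,"rz":0,"jaw":1}])

```text
t: 14.65
eef_pos: [0.517, -0.0208, 0.2998]
eef_rot: [-3.141, -0.0, -3.07]
wrist_force: [2.7, 0.1, -3.9]
gripper_width: 0.216
finger_force: 88.4
```

>>> play_rows(motion=[{"dx":-0.8,"dy":0,"dz":-0.1,"rx":0,"ry":0,"rz":0,"jaw":1},{"dx":-0.7,"dy":0,"dz":0,"rx":0,"ry":0,"rz":0,"jaw":1}])

```text
t: 14.82
eef_pos: [0.5159, -0.0207, 0.2998]
eef_rot: [-3.142, 0.001, -3.07]
wrist_force: [4.6, -0.7, -3.5]
gripper_width: 0.215
finger_force: 88.4
```

>>> play_rows(motion=[{"dx":-0.7,"dy":0,"dz":-0.1,"rx":0,"ry":0,"rz":0,"jaw":1},{"dx":-0.7,"dy":0,"dz":0,"rx":0,"ry":0,"rz":0,"jaw":1}])

```text
t: 14.98
eef_pos: [0.5157, -0.0207, 0.2998]
eef_rot: [3.141, 0.003, -3.07]
wrist_force: [9.3, 0.8, -4.1]
gripper_width: 0.214
finger_force: 88.3
```

>>> play_rows(motion=[{"dx":-0.7,"dy":0,"dz":0,"rx":0,"ry":0,"rz":0,"jaw":1},{"dx":-0.7,"dy":0,"dz":0,"rx":0,"ry":0,"rz":0,"jaw":1},{"dx":0,"dy":0,"dz":0,"rx":0,"ry":0,"rz":0,"jaw":1}])

```text
t: 15.23
eef_pos: [0.5156, -0.0205, 0.2999]
eef_rot: [3.141, 0.006, -3.07]
wrist_force: [10.2, 1.1, -4.7]
gripper_width: 0.219
finger_force: 88.2
```

>>> play_rows(motion=[{"dx":-0.7,"dy":0,"dz":0,"rx":0,"ry":0,"rz":0,"jaw":1},{"dx":-0.7,"dy":0,"dz":0,"rx":0,"ry":0,"rz":0,"jaw":1},{"dx":0,"dy":0,"dz":0,"rx":0,"ry":0,"rz":0,"jaw":1}])

```text
t: 15.48
eef_pos: [0.5155, -0.0204, 0.2999]
eef_rot: [3.141, 0.009, -3.07]
wrist_force: [13.1, 1.3, -5.1]
gripper_width: 0.219
finger_force: 88.1
```

>>> play_rows(motion=[{"dx":-0.7,"dy":0,"dz":0,"rx":0,"ry":0,"rz":0,"jaw":1},{"dx":-0.7,"dy":0,"dz":0,"rx":0,"ry":0,"rz":0,"jaw":1},{"dx":0,"dy":0,"dz":0,"rx":0,"ry":0,"rz":0,"jaw":1}])

```text
t: 15.73
eef_pos: [0.5154, -0.0203, 0.3]
eef_rot: [3.141, 0.012, -3.07]
wrist_force: [17.1, 1.9, -5.0]
gripper_width: 0.218
finger_force: 88.1
```

>>> play_rows(motion=[{"dx":-0.7,"dy":0,"dz":0,"rx":0,"ry":0,"rz":0,"jaw":1},{"dx":0,"dy":0,"dz":0,"rx":0,"ry":0,"rz":0,"jaw":1}])

```text
t: 15.9
eef_pos: [0.5153, -0.0203, 0.3]
eef_rot: [3.141, 0.013, -3.07]
wrist_force: [18.6, 2.2, -5.4]
gripper_width: 0.217
finger_force: 88.1
```

Holding at about 18.5 N for over a second.

>>> play_rows(motion=[{"dx":0,"dy":0,"dz":0,"rx":0,"ry":0,"rz":0,"jaw":1},{"dx":0,"dy":0,"dz":0,"rx":0,"ry":0,"rz":0,"jaw":1},{"dx":0,"dy":0,"dz":0,"rx":0,"ry":0,"rz":0,"jaw":1},{"dx":0,"dy":0,"dz":0,"rx":0,"ry":0,"rz":0,"jaw":1},{"dx":0,"dy":0,"dz":0,"rx":0,"ry":0,"rz":0,"jaw":1},{"dx":0,"dy":0,"dz":0,"rx":0,"ry":0,"rz":0,"jaw":1},{"dx":0,"dy":0,"dz":0,"rx":0,"ry":0,"rz":0,"jaw":1},{"dx":0,"dy":0,"dz":0,"rx":0,"ry":0,"rz":0,"jaw":1},{"dx":0,"dy":0,"dz":0,"rx":0,"ry":0,"rz":0,"jaw":1},{"dx":0,"dy":0,"dz":0,"rx":0,"ry":0,"rz":0,"jaw":1},{"dx":0,"dy":0,"dz":0,"rx":0,"ry":0,"rz":0,"jaw":1},{"dx":0,"dy":0,"dz":0,"rx":0,"ry":0,"rz":0,"jaw":1}])

```text
t: 16.9
eef_pos: [0.5153, -0.0203, 0.2999]
eef_rot: [3.141, 0.013, -3.07]
wrist_force: [18.1, 1.9, -5.8]
gripper_width: 0.212
finger_force: 88.1
```

```bash
python3 f.py
```

```text
{'t': 16.9, 'eef_pos': [0.515, -0.02, 0.3], 'eef_rot': [3.141, 0.013, -3.07], 'wrist_force': [18.145, 1.944, -5.797], 'gripper_width': 0.212, 'finger_force': 88.062}
hook [([0.7289, 0.0189, 0.3184], 0.66)]
eye [([0.7347, 0.0219, 0.3184], 0.89)]
lean -0.037
```

>>> play_rows(motion=[{"dx":2,"dy":0,"dz":0,"rx":0,"ry":0,"rz":0,"jaw":1},{"dx":2,"dy":0,"dz":0,"rx":0,"ry":0,"rz":0,"jaw":1},{"dx":2,"dy":0,"dz":0,"rx":0,"ry":0,"rz":0,"jaw":1},{"dx":2,"dy":0,"dz":0,"rx":0,"ry":0,"rz":0,"jaw":1},{"dx":0,"dy":0,"dz":0,"rx":0,"ry":0,"rz":0,"jaw":1},{"dx":0,"dy":0,"dz":0,"rx":0,"ry":0,"rz":0,"jaw":1}])

```text
t: 17.6
eef_pos: [0.5166, -0.0206, 0.2999]
eef_rot: [3.141, -0.001, -3.069]
wrist_force: [-0.3, 0.0, -1.7]
gripper_width: 0.216
finger_force: 88.7
```

>>> play_rows(motion=[{"dx":3,"dy":0,"dz":0,"rx":0,"ry":0,"rz":0,"jaw":1},{"dx":3,"dy":0,"dz":0,"rx":0,"ry":0,"rz":0,"jaw":1},{"dx":1.5,"dy":0,"dz":0,"rx":0,"ry":0,"rz":0,"jaw":1},{"dx":0,"dy":0,"dz":0,"rx":0,"ry":0,"rz":0,"jaw":1},{"dx":0,"dy":0,"dz":0,"rx":0,"ry":0,"rz":0,"jaw":1}])

```text
t: 18.02
eef_pos: [0.5248, -0.0207, 0.2996]
eef_rot: [3.142, -0.0, -3.07]
wrist_force: [-0.4, -0.3, -1.4]
gripper_width: 0.217
finger_force: 88.7
```

```bash
python3 f.py
```

```text
{'t': 18.017, 'eef_pos': [0.525, -0.021, 0.3], 'eef_rot': [3.142, -0.0, -3.07], 'wrist_force': [-0.367, -0.348, -1.354], 'gripper_width': 0.217, 'finger_force': 88.697}
hook [([0.7365, 0.0211, 0.3158], 0.75)]
eye [([0.735, 0.0189, 0.3159], 0.95)]
lean -0.034
```

>>> play_rows(motion=[{"dx":0,"dy":-6,"dz":0,"rx":0,"ry":0,"rz":0,"jaw":1},{"dx":1,"dy":-8,"dz":0,"rx":0,"ry":0,"rz":0,"jaw":1},{"dx":0.5,"dy":-8,"dz":0,"rx":0,"ry":0,"rz":0,"jaw":1},{"dx":0.5,"dy":-8,"dz":0,"rx":0,"ry":0,"rz":0,"jaw":1},{"dx":0.5,"dy":-8,"dz":0,"rx":0,"ry":0,"rz":0,"jaw":1},{"dx":0.5,"dy":-8,"dz":0,"rx":0,"ry":0,"rz":0,"jaw":1},{"dx":0.5,"dy":-8,"dz":0,"rx":0,"ry":0,"rz":0,"jaw":1},{"dx":0,"dy":-6,"dz":0,"rx":0,"ry":0,"rz":0,"jaw":1},{"dx":0,"dy":0,"dz":0,"rx":0,"ry":0,"rz":0,"jaw":1},{"dx":0,"dy":0,"dz":0,"rx":0,"ry":0,"rz":0,"jaw":1}])

```text
t: 19.05
eef_pos: [0.5283, -0.0811, 0.2997]
eef_rot: [3.141, -0.0, -3.07]
wrist_force: [0.5, 0.5, -1.3]
gripper_width: 0.214
finger_force: 88.7
```

```bash
python3 f.py
```

```text
{'t': 19.05, 'eef_pos': [0.528, -0.081, 0.3], 'eef_rot': [3.141, -0.0, -3.07], 'wrist_force': [0.458, 0.486, -1.344], 'gripper_width': 0.214, 'finger_force': 88.717}
hook [([0.7395, -0.0404, 0.3155], 0.93)]
eye [([0.7335, 0.0175, 0.3173], 0.82)]
lean -0.034
```

>>> play_rows(motion=[{"dx":-15,"dy":0,"dz":0,"rx":0,"ry":0,"rz":0,"jaw":1},{"dx":-25,"dy":0,"dz":0,"rx":0,"ry":0,"rz":0,"jaw":1},{"dx":-20,"dy":0,"dz":0,"rx":0,"ry":0,"rz":0,"jaw":1},{"dx":0,"dy":15,"dz":0,"rx":0,"ry":0,"rz":-1,"jaw":1},{"dx":0,"dy":30,"dz":0,"rx":0,"ry":0,"rz":-1,"jaw":1},{"dx":0,"dy":38,"dz":0,"rx":0,"ry":0,"rz":-1,"jaw":1},{"dx":0,"dy":38,"dz":0,"rx":0,"ry":0,"rz":-1,"jaw":1},{"dx":0,"dy":38,"dz":0,"rx":0,"ry":0,"rz":-1,"jaw":1},{"dx":0,"dy":38,"dz":0,"rx":0,"ry":0,"rz":-1,"jaw":1},{"dx":0,"dy":38,"dz":0,"rx":0,"ry":0,"rz":-1,"jaw":1},{"dx":0,"dy":38,"dz":0,"rx":0,"ry":0,"rz":-1,"jaw":1},{"dx":0,"dy":38,"dz":0,"rx":0,"ry":0,"rz":-1,"jaw":1}])

```text
t: 20.25
eef_pos: [0.4677, 0.2326, 0.3]
eef_rot: [3.141, 0.001, 3.057]
wrist_force: [1.2, 0.1, -1.6]
gripper_width: 0.21
finger_force: 88.7
```

>>> play_rows(motion=[{"dx":5,"dy":35,"dz":0,"rx":0,"ry":0,"rz":-0.4,"jaw":1},{"dx":5,"dy":20,"dz":-10,"rx":0,"ry":0,"rz":0,"jaw":1},{"dx":5,"dy":10,"dz":-30,"rx":0,"ry":0,"rz":0,"jaw":1},{"dx":3,"dy":0,"dz":-37,"rx":0,"ry":0,"rz":0,"jaw":1},{"dx":0,"dy":0,"dz":-37,"rx":0,"ry":0,"rz":0,"jaw":1},{"dx":0,"dy":0,"dz":-30,"rx":0,"ry":0,"rz":0,"jaw":1},{"dx":0,"dy":0,"dz":-20,"rx":0,"ry":0,"rz":0,"jaw":1},{"dx":0,"dy":0,"dz":0,"rx":0,"ry":0,"rz":0,"jaw":1},{"dx":0,"dy":0,"dz":0,"rx":0,"ry":0,"rz":0,"jaw":1},{"dx":0,"dy":0,"dz":0,"rx":0,"ry":0,"rz":0,"jaw":1}])

```text
t: 21.08
eef_pos: [0.4871, 0.2959, 0.1376]
eef_rot: [3.14, 0.002, 3.05]
wrist_force: [-0.2, 0.3, -1.3]
gripper_width: 0.217
finger_force: 88.7
```

Run:
```python
from h import *
st(); w=camera('wrist'); t=camera('top'); a=camera('scene')
for nm,p in (('w',w),('t',t),('s',a)):
  for n in ('pole','rack','hook'): print(nm,n,[(np.round(r['centre'],4).tolist(),round(r['score'],2)) for r in nets.tip_of(n,p)[:1]])
cv2.imwrite('pics/w4.png',w['image'])
```

```text
{'t': 21.083, 'eef_pos': [0.487, 0.296, 0.138], 'eef_rot': [3.14, 0.002, 3.05], 'wrist_force': [-0.169, 0.349, -1.27], 'gripper_width': 0.217, 'finger_force': 88.66}
w pole [([0.4972, 0.1489, -0.0006], 0.64)]
w rack []
w hook []
t pole [([0.4915, 0.2943, 0.1518], 0.67)]
t rack [([0.4929, 0.2998, -0.0021], 0.84)]
t hook [([0.709, 0.3001, 0.1551], 0.82)]
s pole [([0.4876, 0.2945, 0.1551], 0.92)]
s rack [([0.4941, 0.2989, 0.0003], 0.85)]
s hook [([0.7049, 0.2988, 0.1577], 0.81)]
```

View pics/w4.png

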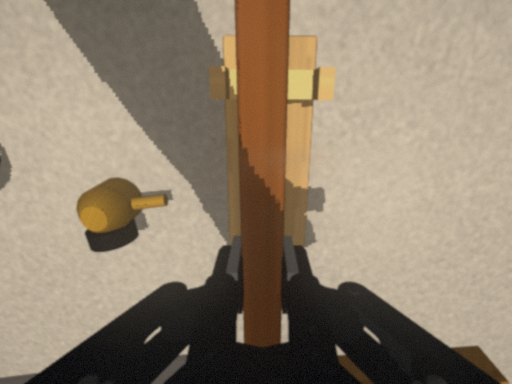

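The wrist view shows the pole over the rack, slightly left (−y) of the middle of the lips at columns 210–335. I'll shift +3 mm in y and lower.

>>> play_rows(motion=[{"dx":1,"dy":3,"dz":-20,"rx":0,"ry":0,"rz":0,"jaw":1},{"dx":0,"dy":0,"dz":-25,"rx":0,"ry":0,"rz":0,"jaw":1},{"dx":0,"dy":0,"dz":-18,"rx":0,"ry":0,"rz":0,"jaw":1},{"dx":0,"dy":0,"dz":-10,"rx":0,"ry":0,"rz":0,"jaw":1},{"dx":0,"dy":0,"dz":-5,"rx":0,"ry":0,"rz":0,"jaw":1},{"dx":0,"dy":0,"dz":-2,"rx":0,"ry":0,"rz":0,"jaw":1},{"dx":0,"dy":0,"dz":0,"rx":0,"ry":0,"rz":0,"jaw":1},{"dx":0,"dy":0,"dz":0,"rx":0,"ry":0,"rz":0,"jaw":1},{"dx":0,"dy":0,"dz":0,"rx":0,"ry":0,"rz":0,"jaw":1}])

```text
t: 22.43
eef_pos: [0.4884, 0.2988, 0.0572]
eef_rot: [3.14, 0.002, 3.05]
wrist_force: [-0.2, -0.8, -1.1]
gripper_width: 0.214
finger_force: 88.9
```

>>> play_rows(motion=[{"dx":0,"dy":0,"dz":-1,"rx":0,"ry":0,"rz":0,"jaw":1},{"dx":0,"dy":0,"dz":-1,"rx":0,"ry":0,"rz":0,"jaw":1},{"dx":0,"dy":0,"dz":-0.5,"rx":0,"ry":0,"rz":0,"jaw":1},{"dx":0,"dy":0,"dz":0,"rx":0,"ry":0,"rz":0,"jaw":1},{"dx":0,"dy":0,"dz":0,"rx":0,"ry":0,"rz":0,"jaw":1}])

```text
t: 22.85
eef_pos: [0.4881, 0.2986, 0.0548]
eef_rot: [3.141, 0.002, 3.05]
wrist_force: [-0.5, 0.1, 5.5]
gripper_width: 0.218
finger_force: 89.6
```

>>> play_rows(force=20, motion=[{"dx":0,"dy":0,"dz":0,"rx":0,"ry":0,"rz":0,"jaw":1},{"dx":0,"dy":0,"dz":0,"rx":0,"ry":0,"rz":0,"jaw":0.4},{"dx":0,"dy":0,"dz":0,"rx":0,"ry":0,"rz":0,"jaw":0},{"dx":0,"dy":0,"dz":0,"rx":0,"ry":0,"rz":0,"jaw":-0.5},{"dx":0,"dy":0,"dz":0,"rx":0,"ry":0,"rz":0,"jaw":-1},{"dx":0,"dy":0,"dz":0,"rx":0,"ry":0,"rz":0,"jaw":-1},{"dx":0,"dy":0,"dz":0,"rx":0,"ry":0,"rz":0,"jaw":-1},{"dx":0,"dy":0,"dz":0,"rx":0,"ry":0,"rz":0,"jaw":-1},{"dx":0,"dy":0,"dz":0,"rx":0,"ry":0,"rz":0,"jaw":-1},{"dx":0,"dy":0,"dz":0,"rx":0,"ry":0,"rz":0,"jaw":-1}])

```text
t: 23.68
eef_pos: [0.4873, 0.2983, 0.0532]
eef_rot: [3.142, -0.0, 3.05]
wrist_force: [0.7, -0.2, -0.0]
gripper_width: 1.002
finger_force: 0.0
```

>>> play_rows(motion=[{"dx":0,"dy":0,"dz":10,"rx":0,"ry":0,"rz":0,"jaw":-1},{"dx":0,"dy":0,"dz":25,"rx":0,"ry":0,"rz":0,"jaw":-1},{"dx":0,"dy":0,"dz":35,"rx":0,"ry":0,"rz":0,"jaw":-1},{"dx":0,"dy":0,"dz":35,"rx":0,"ry":0,"rz":0,"jaw":-1},{"dx":0,"dy":0,"dz":35,"rx":0,"ry":0,"rz":0,"jaw":-1},{"dx":0,"dy":0,"dz":20,"rx":0,"ry":0,"rz":0,"jaw":-1},{"dx":0,"dy":0,"dz":0,"rx":0,"ry":0,"rz":0,"jaw":-1},{"dx":0,"dy":0,"dz":0,"rx":0,"ry":0,"rz":0,"jaw":-1}])

```text
t: 24.35
eef_pos: [0.4886, 0.2989, 0.2162]
eef_rot: [3.139, 0.005, 3.05]
wrist_force: [-0.6, -0.5, -1.0]
gripper_width: 1.0
finger_force: 0.0
```

```bash
python3 - <<'E'
from h import *
st(); w=camera('wrist'); a=camera('scene')
for nm,p in (('w',w),('s',a)):
  for n in ('pole','rack','hook'): print(nm,n,[(np.round(r['centre'],4).tolist(),round(r['score'],2)) for r in nets.tip_of(n,p)[:1]])
  for r in nets.trace('pole',p)[:1]:
    P=cloud(p,r['region']); P=P[(P[:,2]>.07)&(P[:,2]<.09)]
    d=np.polyfit(P[:,0],P[:,1],1); Q=P[P[:,0]<.58]; print('yaw',np.degrees(d[0]).round(2),'y@.4935',np.polyval(d,.4935).round(4),'ztop',np.median(Q[:,2]).round(4),'pitch',np.degrees(np.polyfit(Q[:,0],Q[:,2],1)[0]).round(2))
E
python3 f.py; cp pics/w4.png /dev/null
```

```text
{'t': 24.35, 'eef_pos': [0.489, 0.299, 0.216], 'eef_rot': [3.139, 0.005, 3.05], 'wrist_force': [-0.557, -0.547, -1.022], 'gripper_width': 1.0, 'finger_force': 0.0}
w pole [([0.4912, 0.2951, 0.0695], 0.8)]
w rack [([0.492, 0.2975, 0.0], 0.58)]
w hook [([0.7015, 0.3035, 0.068], 0.67)]
yaw -4.19 y@.4935 0.2985 ztop 0.0789 pitch 0.03
s pole [([0.4868, 0.2979, 0.0702], 0.92)]
s rack [([0.4952, 0.2986, -0.0004], 0.59)]
s hook []
yaw -4.99 y@.4935 0.292 ztop 0.0798 pitch 0.05
{'t': 24.85, 'eef_pos': [0.487, 0.298, 0.212], 'eef_rot': [-3.141, -0.001, 3.05], 'wrist_force': [-0.901, 0.082, -0.174], 'gripper_width': 1.0, 'finger_force': 0.0}
hook [([0.4052, -0.337, 0.0036], 0.22)]
eye [([0.7354, 0.0219, 0.3161], 0.64)]
lean -0.034
```

The pole is level and centred in the rack, the flap is shut at −0.034 rad, and the gripper is open and clear. Handing in.

```bash
python3 -c "
from workcell import order
print(order.finish_job())"
```

```text
the job is handed in; nothing more can be done
None
```

The job is handed in (no verdict returned): the flap was pulled against its buffers at about 18 N for just over a second and measured shut at −0.034 rad after unhooking, and the pole is back level in its rack and released.

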